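# Screw the peg basket's flap shut

### The arm

A 6-joint arm with a two-finger parallel gripper is mounted at the origin on the work surface. World frame = base frame: x ahead of the robot, y to its left, z up, the work surface at z = 0. Lengths are in m, angles in degrees, forces in N, time in s.
With the tool pointing down it reaches from about 0.35 to 0.875 m from the base axis. Payload 4.2 kg.
Tool frame: the origin (TCP) lies midway between the tips of the shut fingers; the grasp point (between the pads) lies 19 mm behind it; z points along the fingers, y is the line along which they close (so a half turn about z gives the same grasp; the last joint's range is limited). The gripper opens to 87 mm and grips with 3 to 60 N. Pads are 19 mm wide; open, the fingers measure 117 mm over their backs; the gripper's body (75 mm by 190 mm) begins 51 mm behind the grasp point.
Start: joints at [-58.293, 22.042, 0.453, 0, -68.411, -14.817], TCP at [0.182, -0.598, 0.223] pointing down, gripper open.
Joint ranges: [-179.83, 179.83], [-69.29, 118.12], [-61.27, 80.66], [-181.25, 117.63], [-171.15, -9.14], [-177.46, 177.46]. Speed limits (degrees/s): [159.86, 159.86, 180, 180, 180, 180].

### API

Orientations are given as a 3x3 rotation matrix whose columns are the frame's x, y, z axes.
In Python, from station import sense, capture, finish_job, silhouettes, landmark_of gives the robot as it stands.
- The arm moves only by the tool step_arm, never from a script. Its arguments are lists of equal length, an entry for each row: "linear": the shift along the tool's x, y, z in mm, a list of three; "delta_rot": the turn, a rotation vector about the tool's x, y, z in rad, a list of three; "grip": the finger opening in mm, from 0 to 87. A call has 1 to 10 rows; each row shifts and turns the commanded pose from where the row before left it, along the tool's axes as they then stand; what a row does not reach is not made up. A row lasts 1/8 s, in which the tool goes at most 62.5 mm and 10.7 degrees, less where a joint would pass 70% of its speed; a pose out of reach is approached as far as the arm can. A call with a gripper value outside its range is refused whole. The fingers move at their own pace and stop on an object; the grip force is fixed at half the most. Time passes only in rows, so rows that do not move let the fingers close. It gives the time, the measured TCP pose, the force, the opening and the grip force at its end, in the units of the state.
- sense(): the state, without advancing time (a new reading comes with each control period).
- capture(name): name is "scene" or "top" or "wrist"; returns a dict with "img" (400x640x3 uint8, red, green, blue), "fx", "fy", "cx", "cy" (pixels), "k1" (the pictures are not rectified: a ray, as slopes to the right and down, at radius r is drawn at 1 + k1 r^2 times it, then the intrinsics apply), "world_to_cam" (4x4, takes a point from world to camera coordinates); the wrist camera has in their place "mount" (4x4, takes a point from camera to tool coordinates, whose origin is the TCP and whose axes are the flange's). Camera axes: x right, y up, looking along -z (the intrinsics and any distortion apply to the point x, -y, -z); pixel columns grow to the right and rows downward; lengths in m; the calibration is good to about 2 mm. A picture is of the moment at which its call begins: read the wrist's pose just before it. There is no depth.
- finish_job(): hands the job in; it is judged then, once.
Trained networks look in the newest picture that a camera, given by its name, has taken for a name from the list of things; names that differ only in an ending like _2 or _b are one class to them, and where a whole thing is asked for, a point or a joint stands for the part that bears it (a point fixed in the world has none). Each returns a list of dicts, best first, with "score" (0 to 1); they miss things now and then, are a little off and sometimes report something else, mostly with a low value. They report only what shows in the picture. A call takes as long as a camera call. They do not tell look-alikes from the thing itself.
- silhouettes(camera, label): "mask" (400x640 bool, what is visible of it) and "point" ([column, row] in pixels, amid what is visible of it).
- landmark_of(camera, label): "point" ([column, row] in pixels: a listed point, or the origin of a listed thing).
The state is a dict: "time_s": time; "joints": joint angles; "joint_velocities": joint speeds; "effort": joint torques, N m; "tcp_pos": TCP position; "ee_rot": TCP orientation; "wrist_force": force on the tool from outside, world axes, zero at the start; "moment": the same for the moment, N m; "gripper_width": opening from 0.0 (shut) to 1.0 (fully open); "gripper_force": force on a finger pad.
Only numpy, scipy, OpenCV 4.12 (cv2) and the standard library are available. Lean on these libraries where they do the work, as an engineer would, in place of code of your own. Each camera call takes 0.05 s, during which the arm holds its last target. There are 200 camera calls.

### The job

The flap of the peg basket has been left up: bring it fully shut, then fasten it with the screwdriver by turning the slotted screw on the basket's front block clockwise until it stops, keeping the bit pressed into the slot. If the screw's tongue already sticks out in the flap's way, turn the screw back with the screwdriver first; do not touch the screw with the fingers. Finish with the screwdriver standing upright in its wooden stand again, and leave the jar, bottle, soap dish and brush where they are.

Things in the scene. Friction and masses are not known exactly. Their poses are not given: they have to be found in the camera images.
- slot (a point): Centre of the slot's mouth, on the top of the screw's round steel head (41 mm across), in the middle of the top of the basket's front block. The slot is 24 mm long along the point's x axis, 6 mm wide, 9 mm deep, closed at both ends; z is up. The point turns and sinks with the screw.
- screw (a joint): Angle of the screw in rad: 0 = undone (stop), 1.5 = done up (stop); grows clockwise seen from above. Steep thread: the head's top sinks evenly from 5 mm above the block's top (0 rad) to flush with it (1.5 rad), so the bit must follow it. It stays where it is left; turning takes about 0.1 N m. Above about 0.4 rad the tongue is in the way of an open flap.
- flap (a joint): Opening angle of the basket's flap in rad: 0 = shut (level); it lifts at the edge next to the block. Stiff: it stays where it is left and shuts under about 2 N pressed down on it.
- flap_press (a point): A point on the upper face of the white flap (155 x 150 mm, 5 mm thick), on its middle line, 105 mm from its hinge, 50 mm from its free edge. The hinge is 190 mm from the screw's axis, away from the block. Shut, the upper face is 90 mm above the bench, 15 mm below the block's top, its edge 3 mm from the block. y axis: along the hinge; z axis: out of the upper face; x axis: to the hinge.
- driver_handle (a point): Centre of the screwdriver's black square handle (28 x 28 mm, 70 mm long, flat sides facing the point's x and y axes). z runs from the blade to the handle's end (up in the stand). A round guard (44 mm across, 6 mm thick) lies below the handle, its underside 41 mm below this point, then a 10 mm shaft; the blade's tip is 107 mm below this point. About 0.16 kg.
- driver_tip (a point): The middle of the end of the screwdriver's flat steel blade. The blade is 18 mm wide along the point's x axis and 3 mm thick along y (2 mm over the last 4 mm), 14 mm long.
- driver: The screwdriver, 142 mm long; origin at the blade's tip, axes as for driver_tip.
- screw_head: The screw's head and tongue; origin on its axis, 110 mm below the head's top; axes as slot. The head stands in a 46 mm bore in the top of the basket's white front block (64 x 150 mm, 105 mm high, fixed). A steel tongue, reaching 62 mm from the axis, 20 mm wide, 5 mm thick, points along y: undone it lies inside the block along its length; done up it sticks 30 mm out over the flap's edge.
- stand_top (a point): Centre of the mouth of the 26 mm round hole through the screwdriver's wooden stand (80 x 80 mm, 70 mm high, fixed to the bench). The screwdriver stands in it with the guard resting on the top, its blade's tip 4 mm above the bench.
- jar_mid (a point): Half-way up the glass jar, upright, 58 mm across, 120 mm high.
- bottle_mid (a point): Half-way up the grey plastic bottle, upright, 64 mm across, 190 mm high.
- dish_mid (a point): Centre of the steel soap dish, 120 x 85 mm, 24 mm high.
- brush_mid (a point): Near the middle of the red handled brush lying on the bench, 206 mm long along the point's x axis, 45 mm wide, 43 mm high.
Not all that is in view belongs to the job. Of the things like the part that bears stand_top, leave any that is purple or turquoise; of the rest the smaller one is meant.

How it is judged (in metres and radians):
On the way, in this order (a step that is already met when the one before it is completed fails the run):
1. the flap is fully shut, with the screw's tongue still out of its way (value of joint flap below 0.04 rad and value of joint screw below 0.6 rad), for 0.1 s.
2. the screw is turned home over the shut flap with the screwdriver pressed into it (value of joint flap below 0.04 rad and value of joint screw above 1.4 rad and contact force between driver and screw_head above 0.5 N), for 0.05 s.
At the end, for the whole second after the job is handed in: The flap is shut (within 0.04 rad), the screw is done up to its stop (above 1.4 rad), and the screwdriver stands at rest and upright (within 0.1 rad) in the stand's hole, its guard down on the stand (tip less than 10 mm above the bench) (value of joint flap below 0.04 rad and value of joint screw above 1.4 rad and horizontal distance between driver_tip and stand_top below 0.015 m and height (world z) of driver_tip below 0.01 m and angle between driver_handle's own z axis and vertical below 0.1 rad and linear speed of driver below 0.02 m/s); the robot touches nothing.
It fails at once if the fingers touch the screw (contact force between the fingers and screw_head above 1 N).
It fails at once if the jar is moved or tipped (distance of jar_mid from where it was at the start of the episode above 0.02 m or angle between jar_mid's own z axis and vertical above 0.3 rad).
It fails at once if the bottle is moved or tipped (distance of bottle_mid from where it was at the start of the episode above 0.02 m or angle between bottle_mid's own z axis and vertical above 0.3 rad).
It fails at once if the soap dish is moved (distance of dish_mid from where it was at the start of the episode above 0.02 m).
It fails at once if the brush is moved (distance of brush_mid from where it was at the start of the episode above 0.02 m).
It also fails if it takes over 72 s, if anything falls off the work surface, if the arm or the gripper's body presses on something with over 40 N, if the wrist force passes 120 N, or if a joint passes its speed limit or range.

## Working session

There is one attempt and no reset: what is moved stays moved. The work goes in short steps, Python scripts to look and compute and a tool call to move; the robot and the scene stay as the last step left them, time stands still between calls to the robot, and variables do not carry over. Pictures are saved under pics/ and viewed, at most 12 in all, crops included, and the job is handed in when it is done.

Besides the shell and the picture viewer there is one more tool, called after ">>>" in YAML: its name, and indented under it one key for each argument. step_arm: Moves the arm, as the interface text tells. Its arguments: {"type":"object","properties":{"linear":{"type":"array"},"delta_rot":{"type":"array"},"grip":{"type":"array"}},"required":["linear","delta_rot","grip"]}

```bash
mkdir -p pics; cat > h.py <<'E'
import numpy as np, cv2
from station import sense,capture,finish_job,silhouettes,landmark_of
def cam(name):
    s=sense(); c=capture(name)
    if name=="wrist":
        T=np.eye(4); T[:3,:3]=np.array(s["ee_rot"]); T[:3,3]=s["tcp_pos"]
        c["c2w"]=T@np.array(c["mount"])
    else: c["c2w"]=np.linalg.inv(np.array(c["world_to_cam"]))
    return c
def proj(c,P):
    P=np.atleast_2d(P); w=np.linalg.inv(c["c2w"]); p=P@w[:3,:3].T+w[:3,3]
    x=p[:,0]/-p[:,2]; y=-p[:,1]/-p[:,2]; k=1+c["k1"]*(x*x+y*y)
    return np.c_[c["fx"]*x*k+c["cx"], c["fy"]*y*k+c["cy"]]
def ray(c,px):
    u=(px[0]-c["cx"])/c["fx"]; v=(px[1]-c["cy"])/c["fy"]; x,y=u,v
    for _ in range(20):
        k=1+c["k1"]*(x*x+y*y); x,y=u/k,v/k
    d=c["c2w"][:3,:3]@np.array([x,-y,-1]); return c["c2w"][:3,3],d/np.linalg.norm(d)
def atz(c,px,z):
    o,d=ray(c,px); return o+d*(z-o[2])/d[2]
def tri(cs,pxs):
    A=np.zeros((3,3));b=np.zeros(3)
    for c,p in zip(cs,pxs):
        o,d=ray(c,p);M=np.eye(3)-np.outer(d,d);A+=M;b+=M@o
    return np.linalg.solve(A,b)
def save(c,n,crop=None,s=1):
    i=c["img"][:,:,::-1]
    if crop: i=i[crop[1]:crop[3],crop[0]:crop[2]]
    cv2.imwrite("pics/"+n,cv2.resize(i,None,fx=s,fy=s,interpolation=cv2.INTER_CUBIC))
E
python3 - <<'E'
from h import *
np.set_printoptions(precision=3,suppress=True)
C={n:cam(n) for n in("scene","top")}
Z=dict(slot=.108,flap_press=.15,driver_handle=.111,driver_tip=.004,stand_top=.07,jar_mid=.06,bottle_mid=.095,dish_mid=.012,brush_mid=.02,screw_head=0)
for n in C:
    save(C[n],n+"0.png")
    for l in Z:
        print(n,l,[(np.round(r["point"]).astype(int).tolist(),round(r["score"],2),atz(C[n],r["point"],Z[l]).round(3).tolist()) for r in landmark_of(n,l)[:4]])
print(C["scene"]["c2w"][:3,3],C["top"]["c2w"][:3,3], sense()["ee_rot"])
E
```

```text
scene slot [([242, 113], 0.53, [0.449, -0.2, 0.108])]
scene flap_press [([214, 133], 0.87, [0.553, -0.169, 0.15])]
scene driver_handle [([370, 222], 0.81, [0.508, 0.193, 0.111])]
scene driver_tip [([316, 343], 0.43, [0.727, 0.237, 0.004])]
scene stand_top [([456, 162], 0.88, [0.238, 0.252, 0.07]), ([433, 291], 0.85, [0.534, 0.356, 0.07]), ([365, 229], 0.77, [0.505, 0.186, 0.07]), ([276, 215], 0.6, [0.59, 0.025, 0.07])]
scene jar_mid [([308, 177], 0.93, [0.47, 0.012, 0.06])]
scene bottle_mid [([328, 266], 0.73, [0.622, 0.182, 0.095])]
scene dish_mid [([318, 342], 0.96, [0.725, 0.239, 0.012])]
scene brush_mid [([386, 210], 0.62, [0.413, 0.186, 0.02])]
scene screw_head []
top slot [([464, 220], 0.57, [0.45, -0.194, 0.108]), ([444, 222], 0.5, [0.445, -0.156, 0.108])]
top flap_press [([465, 167], 0.69, [0.542, -0.184, 0.15]), ([243, 94], 0.67, [0.671, 0.218, 0.15])]
top driver_handle [([258, 184], 0.74, [0.511, 0.189, 0.111])]
top driver_tip [([466, 165], 0.49, [0.577, -0.243, 0.004])]
top stand_top [([340, 147], 0.93, [0.596, 0.034, 0.07]), ([214, 317], 0.71, [0.262, 0.269, 0.07]), ([176, 164], 0.55, [0.555, 0.36, 0.07]), ([256, 184], 0.3, [0.518, 0.201, 0.07])]
top jar_mid [([351, 209], 0.7, [0.472, 0.011, 0.06])]
top bottle_mid [([266, 128], 0.62, [0.625, 0.182, 0.095]), ([352, 211], 0.37, [0.465, 0.012, 0.095])]
top dish_mid [([244, 91], 0.92, [0.732, 0.244, 0.012])]
top brush_mid []
top screw_head [([446, 222], 0.71, [0.453, -0.198, 0.0]), ([266, 194], 0.33, [0.507, 0.189, 0.0])]
[0.838 0.324 0.734] [0.397 0.083 0.832] [[-0.957 -0.291  0.   ]
 [-0.291  0.957 -0.   ]
 [-0.    -0.    -1.   ]]
```

```bash
python3 -c "
import cv2,numpy as np
a=cv2.imread('pics/scene0.png');b=cv2.imread('pics/top0.png')
cv2.imwrite('pics/both.png',cv2.resize(np.vstack([a,b]),(480*1,600)))"
```

```text
(no output)
```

View pics/scene0.png

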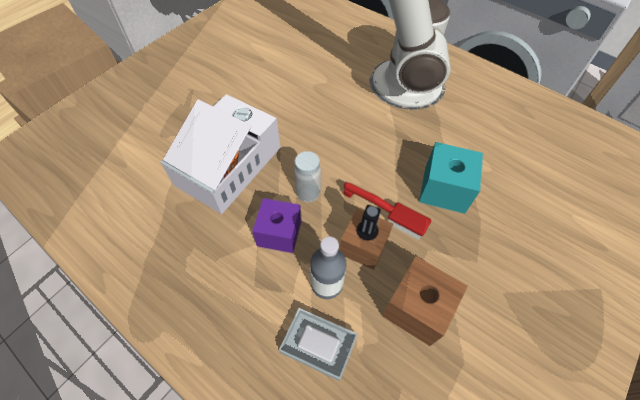

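View pics/top0.png

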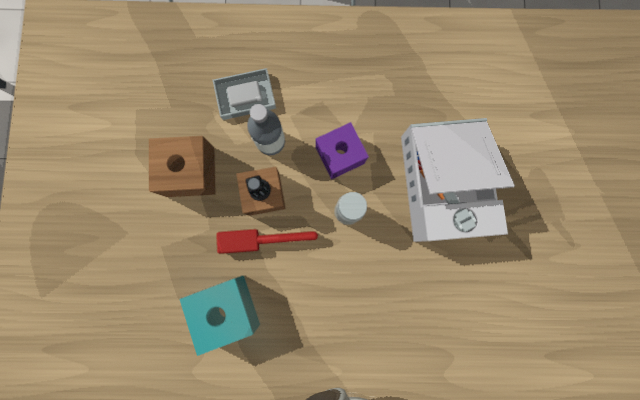

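Stand candidates in the scene view are turquoise (456,162), purple (276,215), large brown (433,291) and small brown (365,229). The small brown one holds the driver, so that is the one meant. The basket is at (225,150), with its screw at (242,113).

```bash
python3 - <<'E'
from h import *
np.set_printoptions(precision=3,suppress=True)
a=cv2.imread('pics/top0.png');b=cv2.imread('pics/scene0.png')
r=lambda i,x,y,w,h,s:cv2.resize(i[y:y+h,x:x+w],(w*s,h*s),interpolation=cv2.INTER_CUBIC)
cv2.imwrite('pics/c1.png',np.vstack([np.hstack([r(a,400,115,120,130,3)[:290*1+100],r(b,155,85,130,130,3)]),np.hstack([cv2.resize(a[150:225,225:295],(360,200)),cv2.resize(b[195:270,330:400],(390,200))])]))
c=cam("wrist"); print(c["mount"],c["fx"],c["k1"])
t=cam("top")
for p in [(404,127),(486,121),(511,186),(427,191)]: print(p,atz(t,p,.09),atz(t,p,.2))
for p in [(412,240),(505,236),(502,203),(412,205)]: print(p,atz(t,p,.105))
E
```

```text
[[ 0.001  0.966  0.26   0.07 ]
 [ 1.    -0.001  0.     0.   ]
 [ 0.     0.26  -0.966 -0.162]
 [ 0.     0.     0.     1.   ]] 302.76863817309805 0.011741707591335221
(404, 127) [ 0.633 -0.09   0.09 ] [ 0.598 -0.064  0.2  ]
(486, 121) [ 0.647 -0.252  0.09 ] [ 0.61  -0.202  0.2  ]
(511, 186) [ 0.518 -0.295  0.09 ] [ 0.5   -0.239  0.2  ]
(427, 191) [ 0.506 -0.132  0.09 ] [ 0.49 -0.1   0.2 ]
(412, 240) [ 0.411 -0.098  0.105]
(505, 236) [ 0.422 -0.271  0.105]
(502, 203) [ 0.483 -0.268  0.105]
(412, 205) [ 0.477 -0.099  0.105]
```

View pics/c1.png

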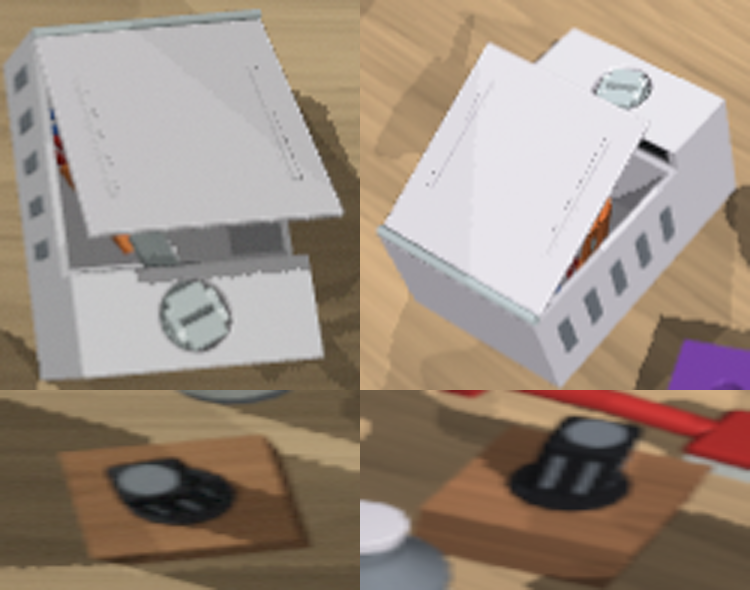

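The tongue pokes out at (160,245) in the crop, and the slot is tilted about 27° CCW from the hinge line. So the screw is at about 1.0 rad and has to be turned back first. The driver is in the small brown stand. Next I go above it for a close look.

>>> step_arm:
  linear:
    - [0, 0, -50]
    - [-34, 41, 0]
    - [-34, 41, 0]
    - [-34, 41, 0]
    - [-34, 41, 0]
    - [-34, 41, 0]
    - [-34, 41, 0]
    - [-34, 41, 0]
    - [-34, 41, 0]
  delta_rot:
    - [0, 0, 0]
    - [0, 0, 0]
    - [0, 0, 0]
    - [0, 0, 0]
    - [0, 0, 0]
    - [0, 0, 0]
    - [0, 0, 0]
    - [0, 0, 0]
    - [0, 0, 0]
  grip: [87, 87, 87, 87, 87, 87, 87, 87, 87]

```text
time_s: 2.33
tcp_pos: [0.347, -0.2036, 0.273]
ee_rot: [[-0.957, -0.291, 0.001], [-0.291, 0.957, -0.0], [-0.001, -0.001, -1.0]]
wrist_force: [-0.1, -0.2, -0.1]
gripper_width: 0.995
gripper_force: 0.0
```

>>> step_arm:
  linear:
    - [-34, 41, 0]
    - [-34, 41, 0]
    - [-34, 41, 0]
    - [-34, 41, 0]
    - [-34, 41, 0]
    - [-34, 41, 0]
    - [-34, 41, 0]
    - [-34, 41, 0]
    - [0, 0, 0]
  delta_rot:
    - [0, 0, 0]
    - [0, 0, 0]
    - [0, 0, 0]
    - [0, 0, 0]
    - [0, 0, 0]
    - [0, 0, 0]
    - [0, 0, 0]
    - [0, 0, 0]
    - [0, 0, 0]
  grip: [87, 87, 87, 87, 87, 87, 87, 87, 87]

```text
time_s: 3.45
tcp_pos: [0.5124, 0.1906, 0.2715]
ee_rot: [[-0.956, -0.294, -0.001], [-0.294, 0.956, -0.0], [0.001, -0.0, -1.0]]
wrist_force: [-0.2, 0.1, -0.8]
gripper_width: 0.998
gripper_force: 0.0
```

```bash
python3 - <<'E'
from h import *
np.set_printoptions(precision=3,suppress=True)
s=sense();print(s["tcp_pos"],s["joints"])
c=cam("wrist"); save(c,"w1.png")
for l,z in (("driver_handle",.111),("stand_top",.07)):
  for r in landmark_of("wrist",l)[:3]: print(l,r["point"],r["score"],atz(c,r["point"],z))
m=silhouettes("wrist","driver_handle")
for r in m[:2]:
  ys,xs=np.where(r["mask"]);print(r["score"],xs.min(),xs.max(),ys.min(),ys.max())
E
```

```text
[0.512 0.191 0.271] [  37.4     12.596   -5.919   -0.006  -71.539 -110.327]
driver_handle [320.1, 179.0] 0.88 [0.505 0.192 0.111]
stand_top [431.6, 252.8] 0.73 [0.563 0.363 0.07 ]
stand_top [175.6, 205.3] 0.72 [0.598 0.033 0.07 ]
0.73 302 337 158 201
```

View pics/w1.png

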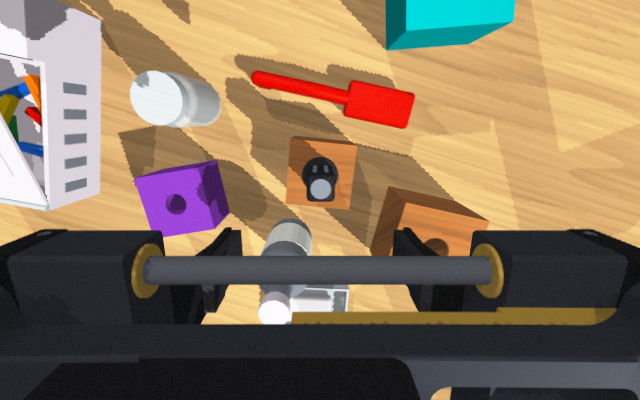

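The wrist view shows the driver at (320,180) in the small brown stand. The bottle at (285,265) and the purple stand at (180,200) are nearby. Next is a zoom on the handle for its yaw.

```bash
python3 - <<'E'
from h import *
np.set_printoptions(precision=3,suppress=True)
i=cv2.imread('pics/w1.png')
cv2.imwrite('pics/w1c.png',cv2.resize(i[130:215,275:365],None,fx=7,fy=7,interpolation=cv2.INTER_CUBIC))
E
```

```text
(no output)
```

View pics/w1c.png

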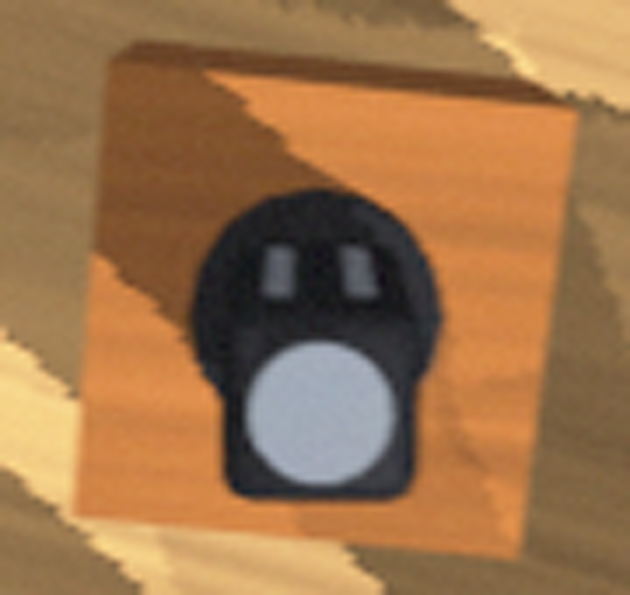

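>>> step_arm:
  linear:
    - [5, 0, 40]
    - [0, 0, 45]
    - [0, 0, 45]
    - [0, 0, 30]
    - [0, 0, 15]
    - [0, 0, 0]
    - [0, 0, 0]
    - [0, 0, 0]
    - [0, 0, 0]
    - [0, 0, 0]
  delta_rot:
    - [0, 0, 0]
    - [0, 0, 0]
    - [0, 0, 0]
    - [0, 0, 0]
    - [0, 0, 0]
    - [0, 0, 0]
    - [0, 0, 0]
    - [0, 0, 0]
    - [0, 0, 0]
    - [0, 0, 0]
  grip: [87, 87, 87, 87, 87, 87, 20, 20, 20, 20]

```text
time_s: 4.9
tcp_pos: [0.5069, 0.1864, 0.0979]
ee_rot: [[-0.957, -0.291, 0.001], [-0.291, 0.957, 0.0], [-0.001, 0.0, -1.0]]
wrist_force: [0.4, 0.4, -0.1]
gripper_width: 0.634
gripper_force: 0.0
```

>>> step_arm:
  linear:
    - [0, 0, 0]
    - [0, 0, 0]
    - [0, 0, 0]
  delta_rot:
    - [0, 0, 0]
    - [0, 0, 0]
    - [0, 0, 0]
  grip: [0, 0, 0]

```text
time_s: 5.28
tcp_pos: [0.5069, 0.1876, 0.0976]
ee_rot: [[-0.957, -0.29, 0.001], [-0.29, 0.957, 0.003], [-0.002, 0.002, -1.0]]
wrist_force: [-2.0, 4.5, 1.2]
gripper_width: 0.321
gripper_force: 29.8
```

>>> step_arm:
  linear:
    - [0, 0, -20]
    - [0, 0, -45]
    - [0, 0, -50]
    - [0, 0, -40]
    - [0, 0, -20]
    - [0, 0, 0]
  delta_rot:
    - [0, 0, 0]
    - [0, 0, 0]
    - [0, 0, 0]
    - [0, 0, 0]
    - [0, 0, 0]
    - [0, 0, 0]
  grip: [0, 0, 0, 0, 0, 0]

```text
time_s: 6.02
tcp_pos: [0.507, 0.1865, 0.2736]
ee_rot: [[-0.957, -0.29, 0.002], [-0.29, 0.957, 0.002], [-0.002, 0.001, -1.0]]
wrist_force: [-0.1, 0.4, -2.0]
gripper_width: 0.318
gripper_force: 30.0
```

```bash
python3 - <<'E'
from h import *
np.set_printoptions(precision=3,suppress=True)
s=sense();p=np.array(s["tcp_pos"]);print(p)
a=cam("scene");b=cam("top")
tip=p-[0,0,.0936]
for n,c in(("scene",a),("top",b)):
  print(n,proj(c,tip),proj(c,p),[(r["point"],r["score"]) for r in landmark_of(n,"driver_tip")[:2]],[(r["point"],r["score"]) for r in landmark_of(n,"stand_top")])
q=proj(a,tip)[0].astype(int);r=proj(b,tip)[0].astype(int)
f=lambda i,q:cv2.resize(i[q[1]-45:q[1]+30,q[0]-38:q[0]+37,::-1],(400,400),interpolation=cv2.INTER_CUBIC)
cv2.imwrite("pics/blade.png",np.hstack([f(a["img"],q),f(b["img"],r)]))
E
```

```text
[0.507 0.186 0.274]
scene [[371.54 200.46]] [[379.139 168.093]] [([372.6, 200.0], 0.81), ([317.6, 344.0], 0.69)] [([279.0, 215.3], 0.87), ([429.4, 295.6], 0.8), ([365.8, 226.9], 0.7), ([453.3, 163.0], 0.67)]
top [[254.362 179.894]] [[244.567 169.062]] [([444.9, 227.0], 0.58)] [([257.1, 189.2], 0.91), ([215.4, 314.2], 0.86), ([176.9, 161.6], 0.79), ([341.8, 147.3], 0.65)]
```

View pics/blade.png

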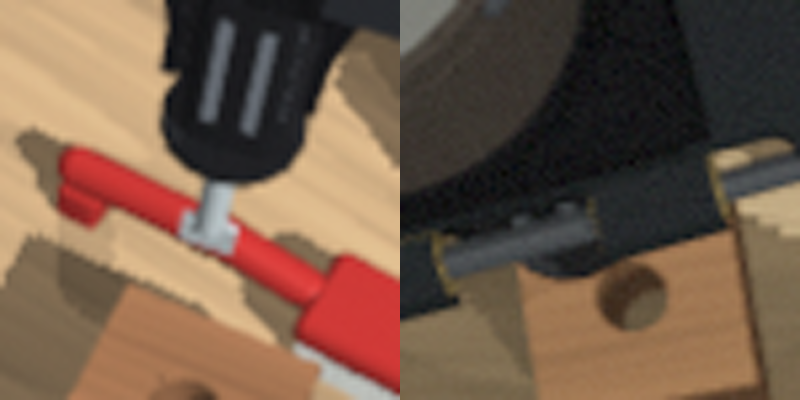

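In the scene view the blade's broad side faces the camera (wide from (182,220) to (238,235) in the crop). So the blade's width lies along tool y, at a yaw of about -73°, which is close to the slot's. Next I hover over the screw.

>>> step_arm:
  linear:
    - [20, -44, 0]
    - [20, -44, 0]
    - [20, -44, 0]
    - [20, -44, 0]
    - [20, -44, 0]
    - [20, -44, 0]
    - [20, -44, 0]
    - [20, -41, 0]
    - [5, 0, 0]
    - [0, 0, 0]
  delta_rot:
    - [0, 0, 0]
    - [0, 0, 0]
    - [0, 0, 0]
    - [0, 0, 0]
    - [0, 0, 0]
    - [0, 0, 0]
    - [0, 0, 0]
    - [0, 0, 0]
    - [0, 0, 0]
    - [0, 0, 0]
  grip: [0, 0, 0, 0, 0, 0, 0, 0, 0, 0]

```text
time_s: 7.58
tcp_pos: [0.4498, -0.1956, 0.272]
ee_rot: [[-0.957, -0.29, -0.001], [-0.29, 0.957, 0.0], [0.001, 0.001, -1.0]]
wrist_force: [-0.1, 0.5, -1.9]
gripper_width: 0.32
gripper_force: 30.0
```

```bash
python3 - <<'E'
from h import *
np.set_printoptions(precision=3,suppress=True)
s=sense();p=np.array(s["tcp_pos"]);print(p,s["joints"])
c=cam("wrist");R=np.array(s["ee_rot"])
tip=p+R@[0,0,.0936]
print(tip,proj(c,tip),proj(c,[.45,-.195,.108]))
for l in("driver_tip","slot","flap_press"): print(l,[(r["point"],r["score"],atz(c,r["point"],.107)) for r in landmark_of("wrist",l)[:3]])
a=cam("scene");print("scene",[(r["point"],r["score"],atz(a,r["point"],.107)) for r in landmark_of("scene","slot")[:3]])
save(c,"w2.png")
E
```

```text
[ 0.45  -0.196  0.272] [ -4.498   6.834 -12.974  -0.02  -70.253 -68.65 ]
[ 0.45  -0.196  0.178] [[316.638 201.258]] [[317.073 184.761]]
driver_tip []
slot [([316.0, 257.0], 0.75, array([ 0.534, -0.171,  0.107])), ([313.0, 186.8], 0.64, array([ 0.454, -0.199,  0.107]))]
flap_press []
scene [([241.8, 110.8], 0.71, array([ 0.444, -0.206,  0.107]))]
```

View pics/w2.png

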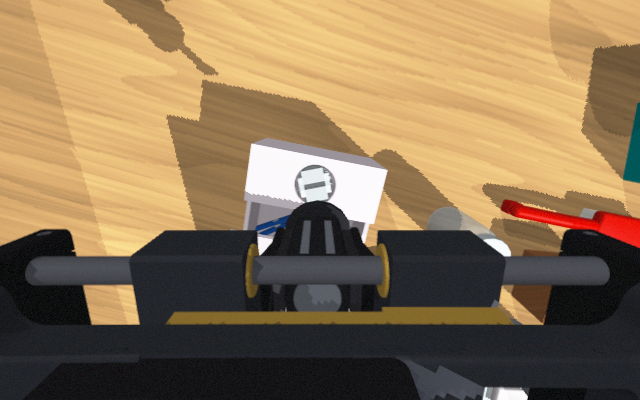

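```bash
python3 - <<'E'
from h import *
np.set_printoptions(precision=4,suppress=True)
s=sense();p=np.array(s["tcp_pos"]);R=np.array(s["ee_rot"]);tip=p+R@[0,0,.0936]
cs={n:cam(n) for n in("scene","top","wrist")}
for n in("scene","top"):
  c=cs[n]
  for l in("driver_tip","slot","driver_handle"):
    print(n,l,[(r["point"],r["score"]) for r in landmark_of(n,l)[:3]])
  print(" pred tip",proj(c,tip),"handle",proj(c,tip+[0,0,.107]), "1cm toolx",proj(c,tip+R@[.01,0,0])-proj(c,tip))
c=cs["wrist"]
g=cv2.cvtColor(c["img"],cv2.COLOR_RGB2GRAY)
np.set_printoptions(linewidth=250)
print(g[160:206:1,292:342:1][:, ::1][::2])
q=proj(cs["scene"],tip)[0].astype(int)
i=cs["scene"]["img"][70:150,200:290,::-1]
cv2.imwrite("pics/s3.png",np.hstack([cv2.resize(i,(450,400),interpolation=cv2.INTER_CUBIC),cv2.resize(c["img"][160:210,295:339,::-1],(350,400),interpolation=cv2.INTER_CUBIC)]))
E
```

```text
scene driver_tip [([237.5, 92.7], 0.57), ([307.8, 176.2], 0.24)]
scene slot [([318.3, 343.5], 0.56), ([238.9, 114.1], 0.46)]
scene driver_handle [([226.5, 47.8], 0.85)]
 pred tip [[237.8655  90.3204]] handle [[228.3331  47.4537]] 1cm toolx [[ 2.159  -2.9647]]
top driver_tip [([261.2, 189.8], 0.52)]
top slot []
top driver_handle []
 pred tip [[480.1668 216.7816]] handle [[512.3672 211.1304]] 1cm toolx [[1.9777 5.7237]]
[[250 251 250 ... 250 251 246]
 [250 251 250 ... 251 251 251]
 [251 250 250 ... 251 251 251]
 ...
 [177 232 250 ... 251 251 251]
 [171 173 174 ... 251 251 251]
 [172 172 173 ... 250 251 251]]
```

View pics/s3.png

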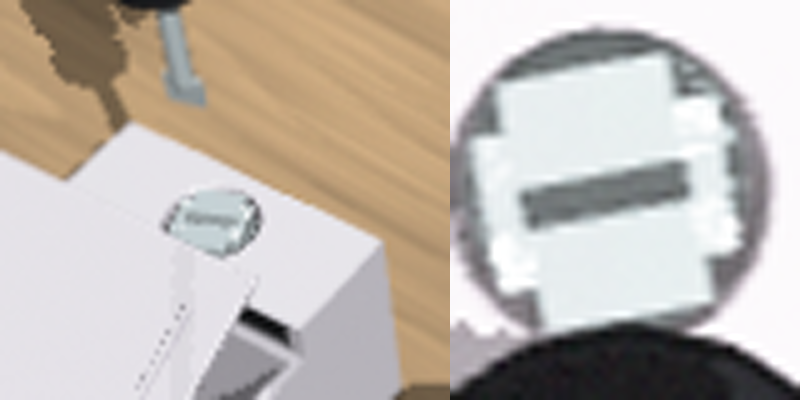

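The blade tip in the scene view is at about (237.4,90.4), as predicted to within 1 px. The slot in the wrist view is centred at about (314.7,184.2).

```bash
python3 - <<'E'
from h import *
np.set_printoptions(precision=4,suppress=True)
s=sense();p=np.array(s["tcp_pos"]);R=np.array(s["ee_rot"]);tip=p+R@[0,0,.0936]
c=cam("wrist");a=cam("scene")
f=lambda u,v:atz(c,(295+u/7.955-.5,160+v/8-.5),.1067)
q=[f(71,190),f(237,160),f(240,195),f(78,228)]
m=np.mean(q,0);d=(q[1]+q[2]-q[0]-q[3])/2
print(m,np.linalg.norm(d),np.degrees(np.arctan2(d[1],d[0])))
d2=(q[0]+q[1]-q[2]-q[3])/2;print(np.linalg.norm(d2))
print("scene slot",atz(a,(241.9,113.4),.1067),"pred slot in scene",proj(a,m))
# block: edges via corners in wrist (248,150)?,
print("tool delta mm",R.T@(m-tip)*1000,"blade yaw",np.degrees(np.arctan2(R[1,1],R[0,1])))
E
```

```text
[ 0.4508 -0.1984  0.1067] 0.023256111555562887 118.00009007246148
0.005201378975314793
scene slot [ 0.4501 -0.1997  0.1067] pred slot in scene [[242.0909 113.829 ]]
tool delta mm [ 0.3041 -2.8595 72.2656] blade yaw 106.89137258917178
```

>>> step_arm:
  linear:
    - [0, -3, 20]
    - [0, 0, 30]
    - [0, 0, 12]
    - [0, 0, 4]
    - [0, 0, 4]
    - [0, 0, 2]
    - [0, 0, 2]
    - [0, 0, 0]
  delta_rot:
    - [0, 0, -0.1]
    - [0, 0, -0.094]
    - [0, 0, 0]
    - [0, 0, 0]
    - [0, 0, 0]
    - [0, 0, 0]
    - [0, 0, 0]
    - [0, 0, 0]
  grip: [0, 0, 0, 0, 0, 0, 0, 0]

```text
time_s: 9.43
tcp_pos: [0.4512, -0.1985, 0.1987]
ee_rot: [[-0.883, -0.469, 0.0], [-0.469, 0.883, -0.0], [-0.0, -0.0, -1.0]]
wrist_force: [0.1, -1.1, -1.2]
gripper_width: 0.324
gripper_force: 30.0
```

>>> step_arm:
  linear:
    - [0, 0, 2]
    - [0, 0, 0]
  delta_rot:
    - [0, 0, 0]
    - [0, 0, 0]
  grip: [0, 0]

```text
time_s: 9.68
tcp_pos: [0.4511, -0.1984, 0.1964]
ee_rot: [[-0.883, -0.47, -0.0], [-0.47, 0.883, 0.0], [0.0, 0.0, -1.0]]
wrist_force: [-0.5, 0.1, -1.2]
gripper_width: 0.318
gripper_force: 30.0
```

>>> step_arm:
  linear:
    - [0, 0, 2]
    - [0, 0, 0]
  delta_rot:
    - [0, 0, 0]
    - [0, 0, 0]
  grip: [0, 0]

```text
time_s: 9.93
tcp_pos: [0.4514, -0.1986, 0.195]
ee_rot: [[-0.883, -0.47, 0.001], [-0.47, 0.883, -0.0], [-0.0, -0.001, -1.0]]
wrist_force: [-1.2, -0.0, 0.4]
gripper_width: 0.324
gripper_force: 30.0
```

>>> step_arm:
  linear:
    - [0, 0, 2]
    - [0, 0, 0]
  delta_rot:
    - [0, 0, 0]
    - [0, 0, 0]
  grip: [0, 0]

```text
time_s: 10.18
tcp_pos: [0.4508, -0.1983, 0.1919]
ee_rot: [[-0.883, -0.469, -0.001], [-0.469, 0.883, 0.001], [0.0, 0.001, -1.0]]
wrist_force: [-0.5, -1.2, -0.8]
gripper_width: 0.319
gripper_force: 30.0
```

>>> step_arm:
  linear:
    - [0, 0, -0.4]
    - [0, 0, -0.4]
    - [0, 0, -0.4]
    - [0, 0, -0.3]
  delta_rot:
    - [0, 0, -0.1]
    - [0, 0, -0.1]
    - [0, 0, -0.1]
    - [0, 0, -0.1]
  grip: [0, 0, 0, 0]

```text
time_s: 10.68
tcp_pos: [0.45, -0.1989, 0.1929]
ee_rot: [[-0.628, -0.778, -0.003], [-0.778, 0.628, -0.0], [0.002, 0.002, -1.0]]
wrist_force: [-0.6, -2.5, -4.4]
gripper_width: 0.321
gripper_force: 30.0
```

```bash
python3 -c "
from station import sense;s=sense();print(s['moment'],s['wrist_force'])"
```

```text
[-1.01294386  0.32911591 -0.10552986] [-0.58203897 -2.54594227 -4.36412764]
```

>>> step_arm:
  linear:
    - [0, 0, -0.4]
    - [0, 0, -0.4]
    - [0, 0, -0.4]
    - [0, 0, -0.4]
    - [0, 0, 0]
  delta_rot:
    - [0, 0, -0.1]
    - [0, 0, -0.1]
    - [0, 0, -0.1]
    - [0, 0, -0.1]
    - [0, 0, -0.1]
  grip: [0, 0, 0, 0, 0]

```text
time_s: 11.3
tcp_pos: [0.4505, -0.1992, 0.1946]
ee_rot: [[-0.178, -0.984, -0.002], [-0.984, 0.178, -0.001], [0.001, 0.002, -1.0]]
wrist_force: [-0.0, -3.2, -3.4]
gripper_width: 0.321
gripper_force: 30.0
```

```bash
python3 - <<'E'
from h import *
s=sense();print(s['moment'],s['wrist_force'])
c=cam("top");save(c,"t4.png",(395,110,525,250),4)
a=cam("scene");save(a,"s4.png",(155,75,290,215),4)
for n in("scene","top"):print([(r["point"],r["score"]) for r in landmark_of(n,"flap_press")[:2]])
a=cv2.imread("pics/t4.png");b=cv2.imread("pics/s4.png");cv2.imwrite("pics/b4.png",np.hstack([cv2.resize(a,(400,430)),cv2.resize(b,(400,430))]))
E
```

```text
[-1.42826268  0.22183594 -0.11471896] [-0.01473915 -3.18346195 -3.44742389]
[([211.9, 128.2], 0.77)]
[]
```

View pics/b4.png

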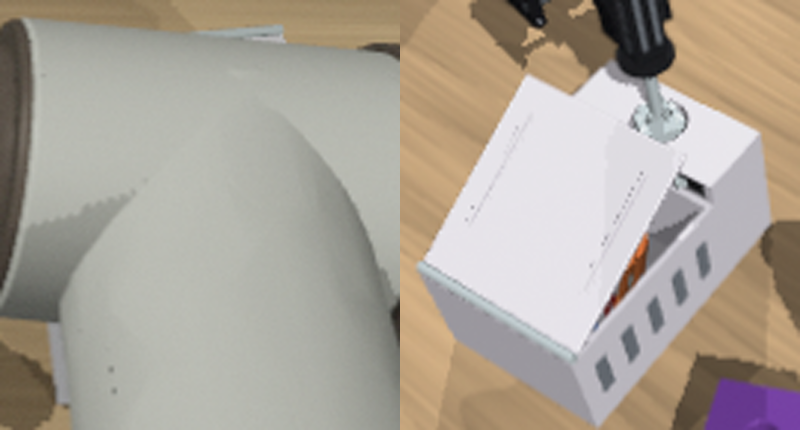

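The driver is in the slot and the screw has turned most of the way back. Only the tip of the tongue is left at the block's edge, at (683,183). I turn it a bit more and lift out.

>>> step_arm:
  linear:
    - [0, 0, -0.4]
    - [0, 0, -0.4]
    - [0, 0, 0]
  delta_rot:
    - [0, 0, -0.08]
    - [0, 0, -0.08]
    - [0, 0, 0]
  grip: [0, 0, 0]

```text
time_s: 11.88
tcp_pos: [0.4506, -0.1989, 0.1955]
ee_rot: [[-0.023, -1.0, -0.002], [-1.0, 0.023, -0.001], [0.001, 0.002, -1.0]]
wrist_force: [0.8, -5.7, -7.2]
gripper_width: 0.321
gripper_force: 30.0
```

```bash
python3 - <<'E'
from h import *
s=sense();print(s['moment'],s['wrist_force'],s["joints"],s["tcp_pos"])
c=cam("scene");print(proj(c,np.array([[.545,-.18,.15],[.545,-.18,.17],[.545,-.18,.13]])))
for z in(.12,.14,.16):print(atz(c,(211.9,128.2),z))
# free-edge corners read in s4 (scale: 400/135 , 430/140)
k=lambda u,v:(155+u/400*135,75+v/430*140)
hinge=[k(422-400,265),k(575-400,357)]; free=[k(528-400,77),k(685-400,160)]
H=[atz(c,q,.09) for q in hinge];print("hinge",H)
for z in(.13,.15,.17,.19):
  F=[atz(c,q,z) for q in free];print(z,F,[np.linalg.norm(f-h) for f,h in zip(F,H)])
E
```

```text
[-2.09240885  0.08218958 -0.07577709] [ 0.78419843 -5.70738146 -7.23600074] [-4.86247386e+00  1.04950847e+01 -2.00207541e+01  4.75198404e-02
 -5.95768132e+01  3.50274502e+00] [ 0.45060447 -0.19893026  0.19552204]
[[213.58628012 128.51174689]
 [211.37172282 121.80894557]
 [215.7136364  134.94051174]]
[ 0.53160559 -0.20957998  0.12      ]
[ 0.54158515 -0.19218136  0.14      ]
[ 0.5515647  -0.17478274  0.16      ]
hinge [array([ 0.6508801 , -0.25097836,  0.09      ]), array([ 0.63496291, -0.10347552,  0.09      ])]
0.13 [array([ 0.49571737, -0.29071569,  0.13      ]), array([ 0.48174882, -0.1352731 ,  0.13      ])] [np.float64(0.1650894641835505), np.float64(0.16151049915014432)]
0.15 [array([ 0.50705129, -0.27034068,  0.15      ]), array([ 0.49354555, -0.12004818,  0.15      ])] [np.float64(0.15704021198146645), np.float64(0.15451059111525656)]
0.17 [array([ 0.51838521, -0.24996566,  0.17      ]), array([ 0.50534227, -0.10482326,  0.17      ])] [np.float64(0.15477701148423129), np.float64(0.1523263794654894)]
0.19 [array([ 0.52971913, -0.22959064,  0.19      ]), array([ 0.51713899, -0.08959834,  0.19      ])] [np.float64(0.15854783662614155), np.float64(0.15516136980113196)]
```

>>> step_arm:
  linear:
    - [0, 0, 1]
    - [0, 0, 0]
  delta_rot:
    - [0, 0, 0.05]
    - [0, 0, 0.05]
  grip: [0, 0]

```text
time_s: 12.18
tcp_pos: [0.4506, -0.1987, 0.1953]
ee_rot: [[-0.125, -0.992, -0.002], [-0.992, 0.125, -0.0], [0.001, 0.002, -1.0]]
wrist_force: [-1.4, -2.9, -2.2]
gripper_width: 0.323
gripper_force: 30.0
```

>>> step_arm:
  linear:
    - [0, 0, -10]
    - [0, 0, -20]
    - [0, 0, -30]
    - [0, 0, -20]
    - [0, 0, 0]
  delta_rot:
    - [0, 0, 0]
    - [0, 0, 0]
    - [0, 0, 0]
    - [0, 0, 0]
    - [0, 0, 0]
  grip: [0, 0, 0, 0, 0]

```text
time_s: 12.8
tcp_pos: [0.4526, -0.1981, 0.2778]
ee_rot: [[-0.121, -0.993, 0.006], [-0.993, 0.121, 0.0], [-0.001, -0.006, -1.0]]
wrist_force: [-0.2, 0.5, -2.9]
gripper_width: 0.323
gripper_force: 30.0
```

>>> step_arm:
  linear:
    - [-9.5, -41.5, 0]
    - [-9.5, -41.5, 0]
    - [0, 0, 15]
    - [0, 0, 15]
    - [0, 0, 10]
    - [0, 0, 8]
    - [0, 0, 8]
    - [0, 0, 8]
    - [0, 0, 8]
    - [0, 0, 0]
  delta_rot:
    - [0, 0, 0]
    - [0, 0, 0]
    - [0, 0, 0]
    - [0, 0, 0]
    - [0, 0, 0]
    - [0, 0, 0]
    - [0, 0, 0]
    - [0, 0, 0]
    - [0, 0, 0]
    - [0, 0, 0]
  grip: [0, 0, 0, 0, 0, 0, 0, 0, 0, 0]

```text
time_s: 14.05
tcp_pos: [0.5355, -0.1896, 0.2026]
ee_rot: [[-0.122, -0.993, -0.001], [-0.993, 0.122, 0.0], [-0.0, 0.001, -1.0]]
wrist_force: [-0.4, 0.2, -2.1]
gripper_width: 0.317
gripper_force: 30.0
```

>>> step_arm:
  linear:
    - [0, 0, 5]
    - [0, 0, 5]
    - [0, 0, 4]
  delta_rot:
    - [0, 0, 0]
    - [0, 0, 0]
    - [0, 0, 0]
  grip: [0, 0, 0]

```text
time_s: 14.42
tcp_pos: [0.5357, -0.1897, 0.1891]
ee_rot: [[-0.122, -0.993, -0.0], [-0.993, 0.122, -0.0], [0.0, 0.0, -1.0]]
wrist_force: [-0.2, 0.2, -0.3]
gripper_width: 0.321
gripper_force: 30.0
```

>>> step_arm:
  linear:
    - [0, 0, 3]
    - [0, 0, 0]
  delta_rot:
    - [0, 0, 0]
    - [0, 0, 0]
  grip: [0, 0]

```text
time_s: 14.68
tcp_pos: [0.5358, -0.1896, 0.1861]
ee_rot: [[-0.122, -0.993, -0.0], [-0.993, 0.122, 0.0], [-0.0, 0.0, -1.0]]
wrist_force: [-0.6, -0.5, -1.2]
gripper_width: 0.323
gripper_force: 30.0
```

>>> step_arm:
  linear:
    - [0, 0, 2]
    - [0, 0, 1]
    - [0, 0, 0]
  delta_rot:
    - [0, 0, 0]
    - [0, 0, 0]
    - [0, 0, 0]
  grip: [0, 0, 0]

```text
time_s: 15.05
tcp_pos: [0.5359, -0.1897, 0.1834]
ee_rot: [[-0.122, -0.993, 0.0], [-0.993, 0.122, 0.0], [-0.0, -0.0, -1.0]]
wrist_force: [-0.2, -1.0, -2.4]
gripper_width: 0.325
gripper_force: 30.0
```

>>> step_arm:
  linear:
    - [0, 0, 1]
    - [0, 0, 0]
  delta_rot:
    - [0, 0, 0]
    - [0, 0, 0]
  grip: [0, 0]

```text
time_s: 15.3
tcp_pos: [0.536, -0.1897, 0.1832]
ee_rot: [[-0.121, -0.993, 0.001], [-0.993, 0.121, -0.0], [0.0, -0.001, -1.0]]
wrist_force: [-1.4, 1.6, 4.0]
gripper_width: 0.319
gripper_force: 30.0
```

```bash
python3 - <<'E'
from h import *
c=cam("scene");save(c,"s5.png",(155,60,290,215),3.8)
print([(r["point"],r["score"],atz(c,r["point"],.09)) for r in landmark_of("scene","flap_press")[:2]],proj(c,[.535,-.19,.09]))
E
```

```text
[] [[219.85121001 142.22837902]]
```

View pics/s5.png

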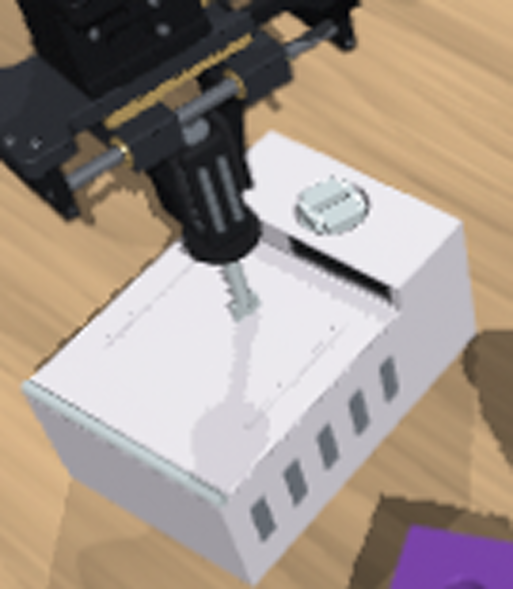

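The flap is level with the walls and the tongue is inside the block. I press once more, then go back to the slot.

>>> step_arm:
  linear:
    - [0, 0, 1]
    - [0, 0, 0]
    - [0, 0, 0]
  delta_rot:
    - [0, 0, 0]
    - [0, 0, 0]
    - [0, 0, 0]
  grip: [0, 0, 0]

```text
time_s: 15.78
tcp_pos: [0.536, -0.1898, 0.1831]
ee_rot: [[-0.121, -0.993, 0.001], [-0.993, 0.121, -0.001], [0.001, -0.001, -1.0]]
wrist_force: [-2.6, 2.8, 9.2]
gripper_width: 0.318
gripper_force: 30.0
```

>>> step_arm:
  linear:
    - [0, 0, -20]
    - [0, 0, -22]
    - [9.5, 41.5, 0]
    - [9.5, 41.5, 0]
    - [0, 0, 0]
    - [0, 0, 0]
  delta_rot:
    - [0, 0, 0]
    - [0, 0, 0]
    - [0, 0, 0]
    - [0, 0, 0]
    - [0, 0, 0]
    - [0, 0, 0]
  grip: [0, 0, 0, 0, 0, 0]

```text
time_s: 16.52
tcp_pos: [0.4517, -0.1986, 0.2234]
ee_rot: [[-0.122, -0.993, 0.001], [-0.993, 0.122, -0.0], [-0.0, -0.001, -1.0]]
wrist_force: [0.8, 1.1, -2.5]
gripper_width: 0.319
gripper_force: 30.0
```

>>> step_arm:
  linear:
    - [0, 1, 10]
    - [0, 0, 8]
    - [0, 0, 3]
    - [0, 0, 3]
    - [0, 0, 2]
    - [0, 0, 0]
  delta_rot:
    - [0, 0, 0]
    - [0, 0, 0]
    - [0, 0, 0]
    - [0, 0, 0]
    - [0, 0, 0]
    - [0, 0, 0]
  grip: [0, 0, 0, 0, 0, 0]

```text
time_s: 17.27
tcp_pos: [0.4504, -0.1986, 0.1976]
ee_rot: [[-0.122, -0.993, 0.001], [-0.993, 0.122, -0.001], [0.001, -0.001, -1.0]]
wrist_force: [-1.1, -0.7, -1.4]
gripper_width: 0.319
gripper_force: 30.0
```

>>> step_arm:
  linear:
    - [0, 0, 2]
    - [0, 0, 1]
    - [0, 0, 0.5]
  delta_rot:
    - [0, 0, 0]
    - [0, 0, 0.1]
    - [0, 0, 0.1]
  grip: [0, 0, 0]

```text
time_s: 17.65
tcp_pos: [0.4498, -0.1983, 0.1936]
ee_rot: [[-0.32, -0.948, -0.001], [-0.948, 0.32, 0.0], [0.0, 0.001, -1.0]]
wrist_force: [-1.0, -2.3, -0.9]
gripper_width: 0.32
gripper_force: 30.0
```

>>> step_arm:
  linear:
    - [0, 0, 0.4]
    - [0, 0, 0.4]
    - [0, 0, 0.4]
    - [0, 0, 0.4]
    - [0, 0, 0.4]
  delta_rot:
    - [0, 0, 0.1]
    - [0, 0, 0.1]
    - [0, 0, 0.1]
    - [0, 0, 0.1]
    - [0, 0, 0.1]
  grip: [0, 0, 0, 0, 0]

```text
time_s: 18.27
tcp_pos: [0.4491, -0.1985, 0.1923]
ee_rot: [[-0.734, -0.679, -0.002], [-0.679, 0.735, -0.0], [0.002, 0.001, -1.0]]
wrist_force: [-1.4, -0.8, 3.5]
gripper_width: 0.319
gripper_force: 30.0
```

```bash
python3 -c "
from station import sense;s=sense();print(s['moment'],s['wrist_force'])"
```

```text
[-0.25735807  1.06820534  0.05925302] [-1.44876987 -0.82891709  3.49516538]
```

>>> step_arm:
  linear:
    - [0, 0, 0.3]
    - [0, 0, 0.3]
    - [0, 0, 0.3]
    - [0, 0, 0.3]
    - [0, 0, 0.3]
  delta_rot:
    - [0, 0, 0.1]
    - [0, 0, 0.1]
    - [0, 0, 0.1]
    - [0, 0, 0.1]
    - [0, 0, 0.1]
  grip: [0, 0, 0, 0, 0]

```text
time_s: 18.9
tcp_pos: [0.4492, -0.1977, 0.1906]
ee_rot: [[-0.97, -0.243, -0.002], [-0.243, 0.97, 0.001], [0.002, 0.002, -1.0]]
wrist_force: [-2.4, 1.0, 3.1]
gripper_width: 0.319
gripper_force: 30.0
```

>>> step_arm:
  linear:
    - [0, 0, 0.3]
    - [0, 0, 0.3]
    - [0, 0, 0.3]
    - [0, 0, 0]
  delta_rot:
    - [0, 0, 0.1]
    - [0, 0, 0.1]
    - [0, 0, 0.06]
    - [0, 0, 0]
  grip: [0, 0, 0, 0]

```text
time_s: 19.4
tcp_pos: [0.4496, -0.1975, 0.1897]
ee_rot: [[-1.0, 0.011, -0.001], [0.011, 1.0, 0.002], [0.001, 0.002, -1.0]]
wrist_force: [-3.3, 3.7, 4.5]
gripper_width: 0.317
gripper_force: 30.0
```

```bash
python3 -c "
from station import sense;s=sense();print(s['moment'],s['wrist_force'])"
```

```text
[1.51347722 0.94102764 0.05117746] [-3.30368329  3.65957829  4.47282683]
```

>>> step_arm:
  linear:
    - [0, 0, 0.2]
    - [0, 0, 0]
  delta_rot:
    - [0, 0, 0.08]
    - [0, 0, 0]
  grip: [0, 0]

```text
time_s: 19.65
tcp_pos: [0.4496, -0.1974, 0.1895]
ee_rot: [[-0.996, 0.09, -0.001], [0.09, 0.996, 0.002], [0.001, 0.002, -1.0]]
wrist_force: [-2.4, 5.3, 4.7]
gripper_width: 0.321
gripper_force: 30.0
```

```bash
python3 -c "
from station import sense;s=sense();print(s['moment'],s['wrist_force'])"
```

```text
[1.75248849 0.98872064 0.17262109] [-2.42425184  5.27975649  4.74354706]
```

>>> step_arm:
  linear:
    - [0, 0, 0.2]
    - [0, 0, 0]
  delta_rot:
    - [0, 0, 0.08]
    - [0, 0, 0]
  grip: [0, 0]

```text
time_s: 19.9
tcp_pos: [0.4496, -0.1974, 0.1895]
ee_rot: [[-0.986, 0.168, -0.001], [0.168, 0.986, 0.002], [0.001, 0.001, -1.0]]
wrist_force: [-2.8, 5.3, 6.3]
gripper_width: 0.323
gripper_force: 30.0
```

```bash
python3 -c "
from station import sense;s=sense();print(s['moment'],s['wrist_force'])"
```

```text
[1.97813357 1.02472707 0.52523169] [-2.75931724  5.30436992  6.34275938]
```

The torque spiked to 0.52 N m at the stop, with about 8 N pressing down. I back off, lift out and return to the stand.

>>> step_arm:
  linear:
    - [0, 0, 0]
    - [0, 0, -1]
    - [0, 0, -15]
    - [0, 0, -30]
    - [0, 0, -30]
    - [0, 0, -24]
    - [0, 0, 0]
  delta_rot:
    - [0, 0, -0.1]
    - [0, 0, -0.1]
    - [0, 0, 0]
    - [0, 0, -0.09]
    - [0, 0, -0.09]
    - [0, 0, -0.085]
    - [0, 0, 0]
  grip: [0, 0, 0, 0, 0, 0, 0]

```text
time_s: 20.78
tcp_pos: [0.4515, -0.1987, 0.2915]
ee_rot: [[-0.958, -0.288, 0.006], [-0.288, 0.958, -0.001], [-0.005, -0.003, -1.0]]
wrist_force: [-0.1, -0.6, -2.1]
gripper_width: 0.323
gripper_force: 30.0
```

```bash
python3 - <<'E'
from h import *
np.set_printoptions(precision=4,suppress=True)
s=sense();R=np.array(s["ee_rot"]);p=np.array(s["tcp_pos"])
print(p,R,(R.T@(np.array([.507,.187,p[2]])-p))*1000)
a=cam("scene");b=cam("top")
for n,c in(("scene",a),("top",b)):print(n,[(r["point"],r["score"],atz(c,r["point"],.07)) for r in landmark_of(n,"stand_top")])
print(proj(a,p-[0,0,.0935]),[(r["point"],r["score"]) for r in landmark_of("scene","driver_tip")[:2]])
print([(r["point"],r["score"]) for r in landmark_of("scene","slot")[:2]])
E
```

```text
[ 0.4515 -0.1987  0.2915] [[-0.9577 -0.2877  0.006 ]
 [-0.2877  0.9577 -0.001 ]
 [-0.0054 -0.0027 -1.    ]] [-164.1139  353.3943   -0.0529]
scene [([276.6, 214.7], 0.93, array([0.5894, 0.026 , 0.07  ])), ([367.1, 228.3], 0.73, array([0.5014, 0.1886, 0.07  ])), ([431.4, 294.7], 0.69, array([0.542 , 0.3577, 0.07  ])), ([457.2, 163.5], 0.62, array([0.2406, 0.2565, 0.07  ]))]
top [([217.1, 315.8], 0.67, array([0.2646, 0.2643, 0.07  ])), ([177.2, 163.6], 0.58, array([0.5557, 0.3577, 0.07  ])), ([257.0, 189.0], 0.56, array([0.5074, 0.198 , 0.07  ])), ([336.8, 145.6], 0.56, array([0.598 , 0.0412, 0.07  ]))]
[[234.722   82.8506]] [([234.1, 85.1], 0.76)]
[([240.5, 114.2], 0.65), ([307.7, 173.0], 0.28)]
```

>>> step_arm:
  linear:
    - [-18, 39, 0]
    - [-18, 39, 0]
    - [-18, 40, 0]
    - [-18, 40, 0]
    - [-18, 40, 0]
    - [-18, 40, 0]
    - [-18, 39, 0]
    - [-19, 39, 0]
    - [-19, 39, 0]
    - [0, 0, 0]
  delta_rot:
    - [0, 0, 0]
    - [0, 0, 0]
    - [0, 0, 0]
    - [0, 0, 0]
    - [0, 0, 0]
    - [0, 0, 0]
    - [0, 0, 0]
    - [0, 0, 0]
    - [0, 0, 0]
    - [0, 0, 0]
  grip: [0, 0, 0, 0, 0, 0, 0, 0, 0, 0]

```text
time_s: 22.32
tcp_pos: [0.5044, 0.1913, 0.2876]
ee_rot: [[-0.956, -0.292, -0.002], [-0.292, 0.956, -0.001], [0.002, -0.0, -1.0]]
wrist_force: [-0.6, -0.4, -2.0]
gripper_width: 0.317
gripper_force: 30.0
```

>>> step_arm:
  linear:
    - [0, 0, 40]
    - [0, 0, 40]
    - [0, 0, 20]
    - [0, 0, 10]
    - [0, 0, 5]
    - [0, 0, 5]
    - [0, 0, 0]
  delta_rot:
    - [0, 0, 0]
    - [0, 0, 0]
    - [0, 0, 0]
    - [0, 0, 0]
    - [0, 0, 0]
    - [0, 0, 0]
    - [0, 0, 0]
  grip: [0, 0, 0, 0, 0, 0, 0]

```text
time_s: 23.2
tcp_pos: [0.5044, 0.1889, 0.1694]
ee_rot: [[-0.957, -0.289, 0.0], [-0.289, 0.957, 0.0], [-0.0, 0.0, -1.0]]
wrist_force: [-0.4, -0.8, -1.8]
gripper_width: 0.323
gripper_force: 30.0
```

>>> step_arm:
  linear:
    - [-2, 0, 4]
    - [0, 0, 4]
    - [0, 0, 4]
    - [0, 0, 4]
    - [0, 0, 0]
  delta_rot:
    - [0, 0, 0]
    - [0, 0, 0]
    - [0, 0, 0]
    - [0, 0, 0]
    - [0, 0, 0]
  grip: [0, 0, 0, 0, 0]

```text
time_s: 23.82
tcp_pos: [0.506, 0.1894, 0.1526]
ee_rot: [[-0.957, -0.29, -0.001], [-0.29, 0.957, -0.001], [0.001, -0.0, -1.0]]
wrist_force: [0.3, -0.4, -1.4]
gripper_width: 0.317
gripper_force: 30.0
```

Tip at 0.059, inside the hole. I go down to a TCP of about 0.098.

>>> step_arm:
  linear:
    - [0, 0, 10]
    - [0, 0, 15]
    - [0, 0, 15]
    - [0, 0, 8]
    - [0, 0, 4]
    - [0, 0, 2]
    - [0, 0, 0]
  delta_rot:
    - [0, 0, 0]
    - [0, 0, 0]
    - [0, 0, 0]
    - [0, 0, 0]
    - [0, 0, 0]
    - [0, 0, 0]
    - [0, 0, 0]
  grip: [0, 0, 0, 0, 0, 0, 0]

```text
time_s: 24.7
tcp_pos: [0.5064, 0.1896, 0.0994]
ee_rot: [[-0.957, -0.29, 0.0], [-0.29, 0.957, 0.0], [-0.0, 0.0, -1.0]]
wrist_force: [-0.6, -0.6, -1.1]
gripper_width: 0.32
gripper_force: 30.0
```

>>> step_arm:
  linear:
    - [0, 0, 1]
    - [0, 0, 1]
    - [0, 0, 0]
    - [0, 0, 0]
    - [0, 0, 0]
    - [0, 0, 0]
    - [0, 0, 0]
    - [0, 0, 0]
  delta_rot:
    - [0, 0, 0]
    - [0, 0, 0]
    - [0, 0, 0]
    - [0, 0, 0]
    - [0, 0, 0]
    - [0, 0, 0]
    - [0, 0, 0]
    - [0, 0, 0]
  grip: [0, 0, 0, 45, 70, 87, 87, 87]

```text
time_s: 25.7
tcp_pos: [0.5063, 0.1895, 0.0972]
ee_rot: [[-0.957, -0.29, 0.0], [-0.29, 0.957, 0.0], [-0.0, 0.0, -1.0]]
wrist_force: [-1.4, 0.9, -0.4]
gripper_width: 0.806
gripper_force: 0.0
```

>>> step_arm:
  linear:
    - [0, 0, -20]
    - [0, 0, -40]
    - [0, 0, -50]
    - [0, 0, -50]
    - [0, 0, -20]
    - [0, 0, 0]
    - [0, 0, 0]
  delta_rot:
    - [0, 0, 0]
    - [0, 0, 0]
    - [0, 0, 0]
    - [0, 0, 0]
    - [0, 0, 0]
    - [0, 0, 0]
    - [0, 0, 0]
  grip: [87, 87, 87, 87, 87, 87, 87]

```text
time_s: 26.58
tcp_pos: [0.5055, 0.1892, 0.2756]
ee_rot: [[-0.957, -0.289, -0.003], [-0.289, 0.957, -0.001], [0.003, -0.0, -1.0]]
wrist_force: [-0.0, 0.4, 0.2]
gripper_width: 1.002
gripper_force: 0.0
```

```bash
python3 - <<'E'
from h import *
np.set_printoptions(precision=4,suppress=True)
a=cam("scene");w=cam("wrist");t=cam("top")
for n,c in(("scene",a),("wrist",w)):print(n,[(r["point"],r["score"],atz(c,r["point"],.111)) for r in landmark_of(n,"driver_handle")[:1]])
for n,c in(("scene",a),("top",t)):print(n,[(r["point"],r["score"]) for r in landmark_of(n,"slot")[:2]],[(r["point"],r["score"]) for r in landmark_of(n,"flap_press")[:2]])
# compare flap and slot: slot region dark-pixel orientation in top
o=cv2.imread("pics/top0.png")
print(proj(t,[[.4506,-.1989,.105],[.535,-.19,.09]]),proj(a,[.535,-.19,.09]))
g=cv2.cvtColor(t["img"],cv2.COLOR_RGB2GRAY)
x,y=proj(t,[.4506,-.1989,.105])[0].round().astype(int)
np.set_printoptions(linewidth=200)
print(g[y-9:y+10,x-12:x+13])
f=cv2.resize(a["img"][85:290,160:440,::-1],(700,512))
cv2.imwrite("pics/end.png",f)
E
```

```text
scene [([364.5, 220.5], 0.84, array([0.5114, 0.1837, 0.111 ]))]
wrist [([316.7, 188.3], 0.95, array([0.5094, 0.1902, 0.111 ]))]
scene [([240.0, 115.5], 0.55)] [([218.6, 141.2], 0.61)]
top [([464.4, 219.6], 0.63)] [([459.0, 172.5], 0.7), ([264.4, 238.1], 0.64)]
[[465.5954 219.7718]
 [456.454  176.6445]] [[219.8512 142.2284]]
[[210 192 153 148 167 176 179 181 186 188 186 193 194 194 195 186 144 110 146 184 209 212 213 212 213]
 [203 157 125 168 190 194 194 194 193 195 194 193 195 193 193 188 156 112 136 159 186 209 212 213 212]
 [179 113 117 170 194 195 194 194 195 194 194 194 193 193 194 193 188 192 195 151 160 196 211 213 212]
 [139 102 116 165 190 193 194 194 194 194 193 195 194 194 194 194 205 230 209 181 129 176 210 212 212]
 [129 151 167 192 198 194 194 192 194 195 192 193 194 195 193 193 206 225 213 211 101 144 199 213 212]
 [129 172 193 204 198 193 194 194 194 194 193 195 195 193 194 195 201 223 226 214 126 119 180 211 212]
 [123 178 205 201 200 194 194 194 194 194 194 193 194 191 183 180 177 203 210 197 140 116 171 202 213]
 [126 174 203 212 204 194 193 190 179 173 171 169 159
[... 483 characters left out ...]
 196 185 190 194 194 193 193 195 194 194 193 194 194 198 209 189 155 134 201 215]
 [125 135 171 202 224 220 208 194 194 193 193 194 195 194 194 193 193 193 192 185 168 151 142 213 212]
 [159 128 159 192 225 216 203 194 194 194 195 194 193 194 193 193 194 194 187 148 122 121 156 216 213]
 [192 153 159 189 213 206 196 193 194 194 195 194 194 195 194 194 194 193 186 142  94 130 197 215 212]
 [207 180 141 153 163 162 179 195 194 193 194 195 196 194 194 193 194 193 191 170 118 180 213 213 212]
 [212 203 173 125 103 115 168 195 193 195 195 196 194 194 194 194 191 179 170 165 162 207 213 213 211]
 [213 212 203 175 137 137 160 185 194 194 190 181 173 173 170 160 148 133 133 170 201 213 212 212 212]]
```

```bash
python3 - <<'E'
from h import *
def yaw(img,t,z,cx,cy):
    g=cv2.cvtColor(img,cv2.COLOR_RGB2GRAY).astype(float);P=[];W=[]
    for y in range(cy-6,cy+7):
        for x in range(cx-8,cx+8):
            if g[y,x]<165 and (x-cx)**2+(y-cy)**2<58: P.append(atz(t,(x,y),z)[:2]);W.append(190-g[y,x])
    P=np.array(P);W=np.array(W);m=np.average(P,axis=0,weights=W)
    w,v=np.linalg.eigh(np.cov((P-m).T,aweights=W));return m,np.degrees(np.arctan2(v[1,1],v[0,1]))%180,len(P)
t=cam("top")
print(yaw(t["img"],t,.105,465,220)); print(yaw(cv2.imread("pics/top0.png")[:,:,::-1].copy(),t,.107,465,220))
for e in([(412,240),(505,236)],[(412,205),(502,203)]):
    d=atz(t,e[1],.105)-atz(t,e[0],.105);print(np.degrees(np.arctan2(d[1],d[0]))%180)
E
```

```text
(array([ 0.45075769, -0.19758703]), np.float64(100.47901515271744), 39)
(array([ 0.45074002, -0.19769795]), np.float64(117.76203704497244), 52)
93.37365688277423
92.21140249360397
```

View pics/end.png

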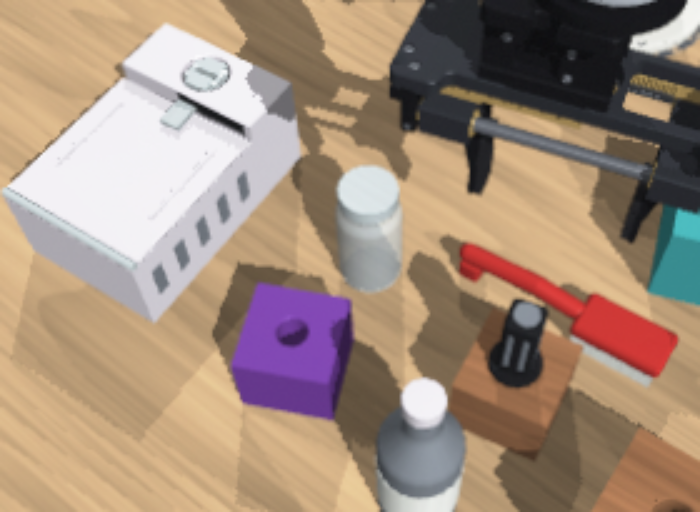

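The tongue lies over the shut flap at (180,113), and the driver stands in its stand at (518,345) with the guard down. The slot's yaw is 100.5°, which matches the stop, so I hand the job in.

```bash
python3 -c "
from station import finish_job;print(finish_job())"
```

```text
the job is handed in; nothing more can be done
None
```

I handed the job in at about 27 s: the flap is shut, the screw is turned to its stop over it, and the screwdriver stands upright in the small brown stand. The hand-in returned no verdict, so these results come from my own force readings and camera checks.

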